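# Let the key out of the acrylic hopper and close its lid softly

### The arm

A 6-joint arm with a two-finger parallel gripper is mounted at the origin on the work surface. World frame = base frame: x ahead of the robot, y to its left, z up, the work surface at z = 0. Lengths are in m, angles in rad, forces in N, time in s.
With the tool pointing down it reaches from about 0.425 to 0.95 m from the base axis. Payload 3.5 kg.
Tool frame: the origin (TCP) lies at the very end of the fingers, on their centre line; the grasp point (between the pads) lies 19 mm behind it; z points along the fingers, y is the line along which they close (so a half turn about z gives the same grasp; the last joint's range is limited). The gripper opens to 85 mm and grips with 20 to 120 N. Pads are 22 mm wide; open, the fingers measure 114 mm over their backs; the gripper's body (76 mm by 85 mm) begins 54 mm behind the grasp point. The pads swing forward as they close: fully open they stand 13 mm farther back than shut.
Start: joints at [-1.475, 0.286, 1.577, -0, 1.279, -0.15], TCP at [0.164, -0.655, 0.231] pointing down, gripper open.
Joint ranges: [-2.77, 2.77], [-0.9, 2.22], [0.21, 2.48], [-1.53, 4.67], [0.24, 2.81], [-2.84, 2.84]. Speed limits (rad/s): [2.79, 2.79, 3.14, 3.14, 3.14, 3.14].

### API

Orientations are given as a unit quaternion [x, y, z, w].
In Python, from plant import ctrl, optics, sign_off gives the robot as it stands.
- The arm moves only by the shell command python3 -m creep 'ROWS' [FORCE]. ROWS is JSON, a list of rows, each an object of numbers: "x", "y", "z": the shift along the tool's x, y, z in mm; "rx", "ry", "rz": the turn, a rotation vector about the tool's x, y, z in degrees; "grip": the opening, from 0 (shut) to 1 (fully open). In form: [{"x": .., "y": .., "z": .., "rx": .., "ry": .., "rz": .., "grip": ..}, ...]. A call has exactly 10 rows; each row shifts and turns the commanded pose from where the row before left it, along the tool's axes as they then stand; what a row does not reach is not made up. A row lasts 1/12 s, in which the tool goes at most 41.7 mm and 7.16 degrees, less where a joint would pass 70% of its speed; a pose out of reach is approached as far as the arm can. A call with a gripper value outside its range is refused whole. The fingers move at their own pace and stop on an object; FORCE is the grip in N (left out, the last holds). Time passes only in rows, so rows that do not move let the fingers close, or fill a call up. It gives the time, the measured TCP pose, the force, the opening and the grip force at its end, in the units of the state.
- ctrl.get_state(): the state, without advancing time (a new reading comes with each control period).
- optics.read_camera(name): name is "scene" or "top" or "wrist"; returns a dict with "color" (384x512x3 uint8, blue, green, red), "K" (3x3 intrinsics, pixels), "R" (3x3) and "t" (3): a world point X has camera coordinates R X + t. Camera axes: x right, y down, z forward; pixel columns grow to the right and rows downward; lengths in m; the calibration is good to about 2 mm. A picture is of the moment at which its call begins. There is no depth.
- sign_off(): hands the job in; it is judged then, once.
The state is a dict: "time": time; "qpos": joint angles; "dq": joint speeds; "joint_efforts": joint torques, N m; "eef_pos": TCP position; "tcp_rot": TCP orientation; "contact_force": force on the tool from outside, world axes, zero at the start; "wrist_torque": the same for the moment, N m; "opening": opening from 0.0 (shut) to 1.0 (fully open); "finger_force": force on a finger pad.
Only numpy, scipy, OpenCV 4.12 (cv2) and the standard library are available. Lean on these libraries where they do the work, as an engineer would, in place of code of your own. Each camera call takes 0.05 s, during which the arm holds its last target. There are 200 camera calls.

### The job

Let the house key out of the clear acrylic box: press the red lever all the way down with the fingertips, so that the lid lifts, and keep it down until the key has slid out and lies still in the aluminium tray. Then ease the lever back up slowly, over a second or two, so that the lid comes fully shut without dropping or slamming, and move clear. Do not touch the lid or the key, do not force the lever against its stop, and leave the sunglasses and everything else where they are; nothing is to be picked up.

Things in the scene. Friction and masses are not known exactly. Their poses are not given: they have to be found in the camera images.
- station: Fixed clear acrylic box on a slatted ash plinth, tray in front. Origin on the work surface under the box; x points to the tray, y to the lever side, z up. Box: x -71 to 71, y -50 to 50 mm, 157 mm high with lid. Inside, a white chute falls at 33 deg to a lip at x 92, z 45 mm over the tray. Grey linkage housing: x -45 to 25, y 50 to 74, up to z 114 mm. Place and yaw (to 0.3 rad) vary.
- tray_mid (a point): middle of the aluminium tray's inner floor, 3 mm above the work surface, 178 mm ahead (+x) of the station's origin, axes as the station's. The tray measures 182 (x) by 320 (y) mm outside, walls 3 mm thick, rim 22 mm above the work surface.
- lever_pad (a point): middle of the top face of the lever's red pad (44 by 44 mm, 9 mm thick): press it downwards here. At rest 126 mm above the work surface, at station x -10, y +182 mm; fully pressed about 81 mm high, having gone 46 mm nearly straight down (sideways under 4 mm). Its face tilts from 0.2 rad up at the outer end to 0.24 rad down. Nothing stands above or beneath it.
- lever_pivot (a point): fixed pivot of the lever, on its axis along the station's x, 100 mm above the work surface, 80 mm to the left of the station's origin; the pad's middle is 105 mm from it.
- lever (a joint): angle of the lever, rad: 0 at rest (up), grows as the pad is pushed down, 0.44 at its stop. It takes about 3 to 7 N at the pad, and springs back up, with the lid falling, as soon as it is let go.
- lid (a joint): angle of the lid, rad: 0 shut, 0.88 fully open. Linked to the lever: always twice its angle, so each 10 mm of the pad is about 0.19 rad of lid. Unchecked it falls shut hard.
- lid_edge (a point): middle of the lid's orange front edge. The lid is a clear hood 104 mm wide: a top panel, and a 96 mm high front panel hanging from it that shuts off the chute. It hinges about the box's top rear edge (station x -69, z 150 mm). Shut, this edge is 157 mm above the work surface at station x +81 mm; open, about 270 mm high.
- key: steel key 64 mm long, 26 mm wide at its round bow, 4 mm thick, about 30 g. Origin near the middle of its length. At first it lies on the chute inside the box behind the lid's front panel; it slides down into the tray by itself when the lid opens.
- glasses_black: folded black plastic sunglasses, 140 mm wide, 36 mm deep, 48 mm high, loose in the left (+y) part of the tray. Origin under the middle.
- glasses_amber: folded orange plastic sunglasses of the same size, loose in the right (-y) part of the tray. Origin under the middle.
- planter: terracotta planter, 120 mm across, 100 mm high with leaves to 180 mm; origin under its middle. Bystander.
- diffuser: amber glass scent jar with a dark wooden cap, 60 mm across, 110 mm high; origin under its middle. Bystander.
- bowl: blue ceramic bowl, 130 mm across, 50 mm high; origin under its middle. Bystander.
- phone: black phone lying flat, 72 by 150 by 9 mm; origin under its middle. Bystander.
- book: blue book lying flat, 130 by 190 by 22 mm; origin under its middle. Bystander.

How it is judged:
On the way, in this order (a step that is already met when the one before it is completed fails the run):
1. the lever is held down with the lid fully open (lid angle over 0.8 rad) while the key comes to lie still in the tray (value of joint lid above 0.8 rad and x of key in the frame of tray_mid between -0.089 and 0.089 m and y of key in the frame of tray_mid between -0.158 and 0.158 m and z of key in the frame of tray_mid below 0.03 m and linear speed of key below 0.03 m/s), for 0.3 s.
2. the lid is shut again (value of joint lid below 0.04 rad), for 0.2 s.
At the end, for the whole second after the job is handed in: The lid is shut (angle under 0.04 rad), and the key lies at rest inside the tray's walls, its middle less than 30 mm above the tray floor (value of joint lid below 0.04 rad and x of key in the frame of tray_mid between -0.089 and 0.089 m and y of key in the frame of tray_mid between -0.158 and 0.158 m and z of key in the frame of tray_mid below 0.03 m and linear speed of key below 0.03 m/s); the robot touches nothing.
It fails at once if the lid drops or slams: it closes faster than 1.8 rad/s (about 270 mm/s at its front edge) (velocity of joint lid below -1.8 rad/s).
It fails at once if the robot touches the lid with more than 0.5 N instead of working it by the lever (contact force between any of the fingers, the arm and lid above 0.5 N).
It fails at once if the robot touches, carries or lifts the key (contact force between any of the fingers, the arm and key above 0.3 N or height (world z) of key above 0.13 m).
It fails at once if the lever is pushed with more than 30 N (contact force between the fingers and lever above 30 N).
It fails at once if the sunglasses, planter, scent jar, bowl, phone or book are shifted or lifted by more than 35 mm (distance of any of glasses_black, glasses_amber, planter, diffuser, bowl, phone, book from where it was at the start of the episode above 0.035 m).
It also fails if it takes over 42 s, if anything falls off the work surface, if the arm or the gripper's body presses on something with over 40 N, if the wrist force passes 120 N, or if a joint passes its speed limit or range.

## Working session

There is one attempt and no reset: what is moved stays moved. The work goes in short steps, Python scripts to look and compute and a shell command to move; the robot and the scene stay as the last step left them, time stands still between calls to the robot, and variables do not carry over. Pictures are saved under pics/ and viewed, at most 10 in all, crops included, and the job is handed in when it is done.

```bash
mkdir -p pics; cat > h.py <<'E'
import numpy as np, cv2
from plant import ctrl, optics
def ray(c,u,v):
    d=c["R"].T@np.linalg.solve(c["K"],[u,v,1.]); o=-c["R"].T@c["t"]; return o,d
def onz(c,u,v,z):
    o,d=ray(c,u,v); return o+d*(z-o[2])/d[2]
def tri(rs):
    A=0;b=0
    for o,d in rs:
        d=d/np.linalg.norm(d);P=np.eye(3)-np.outer(d,d);A=A+P;b=b+P@o
    X=np.linalg.solve(A,b)
    return X,[np.linalg.norm(np.cross(X-o,d/np.linalg.norm(d))) for o,d in rs]
def redblobs(c):
    h=cv2.cvtColor(c["color"],cv2.COLOR_BGR2HSV)
    m=(((h[...,0]<6)|(h[...,0]>173))&(h[...,1]>150)&(h[...,2]>70)).astype(np.uint8)
    n,l,s,ce=cv2.connectedComponentsWithStats(m)
    return [(s[i].tolist(),ce[i].round(1).tolist()) for i in range(1,n) if s[i,4]>25]
E
python3 - <<'E'
from h import *
for n in("scene","top"):
    c=optics.read_camera(n); cv2.imwrite(f"pics/{n}0.png",c["color"]); print(n,redblobs(c), (-c["R"].T@c["t"]).round(3))
s=ctrl.get_state(); print({k:np.round(v,3).tolist() for k,v in s.items()})
E
```

```text
scene [([289, 132, 14, 11, 98], [295.7, 137.2])] [ 0.885 -0.756  1.078]
top [([181, 192, 11, 11, 121], [186.0, 197.0])] [ 0.436 -0.064  1.559]
{'time': 0.1, 'qpos': [-1.475, 0.287, 1.578, 0.0, 1.279, -0.15], 'dq': [0.0, -0.001, -0.003, -0.001, 0.0, 0.001], 'joint_efforts': [0.002, -40.729, -29.37, -0.0, 0.003, 0.0], 'eef_pos': [0.164, -0.654, 0.23], 'tcp_rot': [0.992, 0.123, 0.0, -0.001], 'contact_force': [0.633, 0.695, -0.108], 'wrist_torque': [0.022, 0.003, -0.013], 'finger_force': 0.0, 'opening': 0.995}
```

View pics/scene0.png

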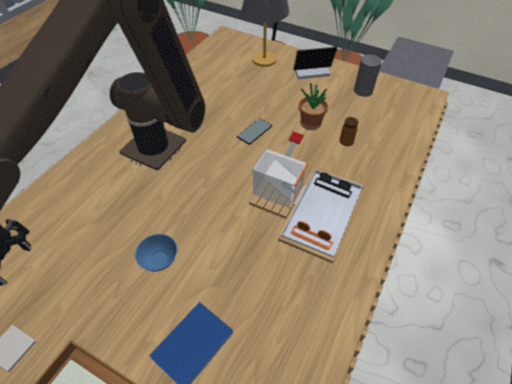

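View pics/top0.png

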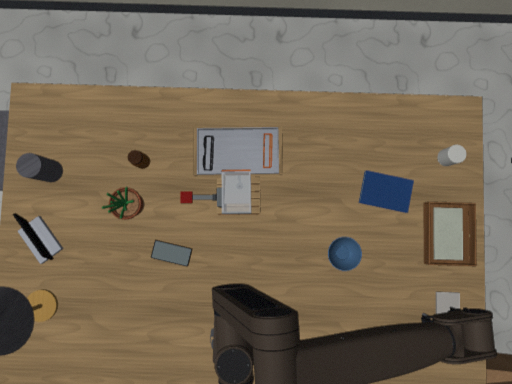

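The scene view shows the red pad at (296,137) left of the box, with the tray beyond. The top view shows the pad at (186,197), the lever arm running right to the box at (237,193), and the tray at (238,151). The way is clear on the lever side, between the planter (123,203) and the box.

```bash
python3 - <<'E'
from h import *
cs=optics.read_camera("scene"); ct=optics.read_camera("top")
ps=redblobs(cs)[0][1]; pt=redblobs(ct)[0][1]
X,r=tri([ray(cs,*ps),ray(ct,*pt)]); print("pad tri",X.round(4),np.round(r,4))
print("pad on z .124",onz(cs,*ps,.124).round(4),onz(ct,*pt,.124).round(4))
# tray: light grey low-sat big blob in top
h=cv2.cvtColor(ct["color"],cv2.COLOR_BGR2HSV)
m=((h[...,1]<60)&(h[...,2]>120)).astype(np.uint8); m[:110]=0;m[180:]=0;m[:,:170]=0;m[:,300:]=0
m=cv2.morphologyEx(m,cv2.MORPH_CLOSE,np.ones((15,15)))
cn=max(cv2.findContours(m,0,2)[0],key=cv2.contourArea); bx=cv2.boxPoints(cv2.minAreaRect(cn))
P=np.array([onz(ct,*p,.01) for p in bx]); print(bx.round(1).tolist(),P.round(3).tolist(),np.linalg.norm(np.diff(P,axis=0),axis=1).round(3))
# orange lid edge
m=((h[...,0]>5)&(h[...,0]<16)&(h[...,1]>170)&(h[...,2]>120)).astype(np.uint8)
n,l,s,ce=cv2.connectedComponentsWithStats(m)
for i in range(1,n):
    if s[i,4]>15: print("orange",s[i].tolist(),ce[i].round(1), onz(ct,*ce[i],.157).round(3))
q=ctrl.get_state(); from scipy.spatial.transform import Rotation as R
print(R.from_quat(q["tcp_rot"]).as_matrix().round(3).tolist())
cv2.imwrite("pics/topc.png",cv2.resize(ct["color"][115:225,165:295],None,fx=6,fy=5.4,interpolation=2))
E
```

```text
pad tri [0.5268 0.2016 0.1252] [0.0014 0.0014]
pad on z .124 [0.5275 0.2037 0.124 ] [0.5256 0.2011 0.124 ]
[[197.0, 127.0], [278.0, 127.0], [278.0, 179.0], [197.0, 179.0]] [[0.812, 0.19, 0.01], [0.821, -0.131, 0.01], [0.614, -0.136, 0.01], [0.605, 0.182, 0.01]] [0.321 0.208 0.318]
[[0.97, 0.243, -0.0], [0.243, -0.97, 0.001], [0.0, -0.001, -1.0]]
```

View pics/topc.png

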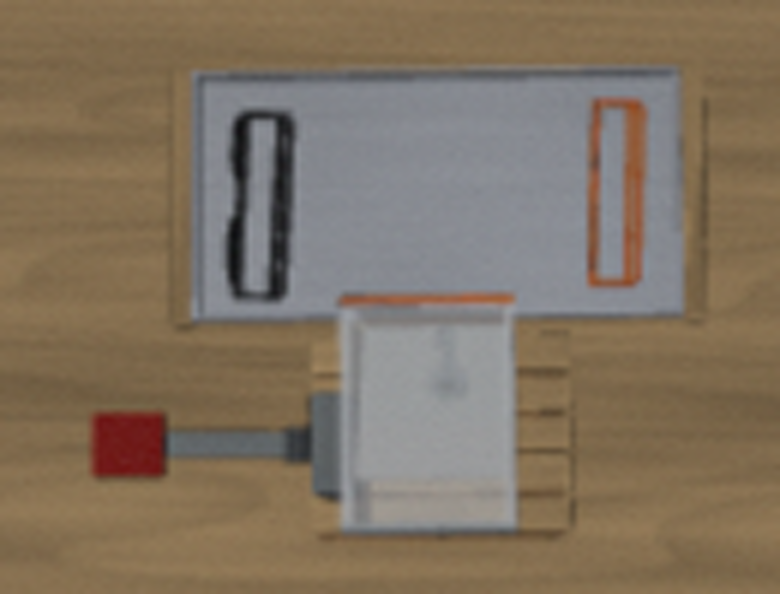

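The red pad triangulates to (0.526, 0.202, 0.125), which agrees with its expected height. Station yaw is about 0.02 rad. First I'll close the gripper, turn it square to the station and rise a little.

```bash
python3 -m creep '[{"rz":-7,"z":-4,"grip":0},{"rz":-7,"z":-4,"grip":0},{"rz":-7,"z":-4,"grip":0},{"rz":-7,"z":-4,"grip":0},{"rz":-7,"z":-4,"grip":0},{"rz":-7,"z":-4,"grip":0},{"rz":-7,"z":-4,"grip":0},{"rz":-7,"z":-4,"grip":0},{"rz":-7,"z":-4,"grip":0},{"rz":-6,"z":-4,"grip":0}]' 30
```

```text
$[0]: bad value
```

```bash
python3 -m creep '[{"x":0,"y":0,"z":-4,"rx":0,"ry":0,"rz":-7,"grip":0},{"x":0,"y":0,"z":-4,"rx":0,"ry":0,"rz":-7,"grip":0},{"x":0,"y":0,"z":-4,"rx":0,"ry":0,"rz":-7,"grip":0},{"x":0,"y":0,"z":-4,"rx":0,"ry":0,"rz":-7,"grip":0},{"x":0,"y":0,"z":-4,"rx":0,"ry":0,"rz":-7,"grip":0},{"x":0,"y":0,"z":-4,"rx":0,"ry":0,"rz":-7,"grip":0},{"x":0,"y":0,"z":-4,"rx":0,"ry":0,"rz":-7,"grip":0},{"x":0,"y":0,"z":-4,"rx":0,"ry":0,"rz":-7,"grip":0},{"x":0,"y":0,"z":-4,"rx":0,"ry":0,"rz":-7,"grip":0},{"x":0,"y":0,"z":-4,"rx":0,"ry":0,"rz":-7,"grip":0}]' 30
```

```text
time: 1.03
eef_pos: [0.1642, -0.6545, 0.2711]
tcp_rot: [0.741, 0.672, 0.0, -0.0]
contact_force: [-0.5, -0.1, 0.6]
opening: -0.002
finger_force: 0.0
```

```bash
python3 -m creep '[{"x":0,"y":20,"z":0,"rx":0,"ry":0,"rz":-7,"grip":0},{"x":20,"y":30,"z":0,"rx":0,"ry":0,"rz":0,"grip":0},{"x":24,"y":30,"z":0,"rx":0,"ry":0,"rz":0,"grip":0},{"x":24,"y":30,"z":0,"rx":0,"ry":0,"rz":0,"grip":0},{"x":24,"y":30,"z":0,"rx":0,"ry":0,"rz":0,"grip":0},{"x":24,"y":30,"z":0,"rx":0,"ry":0,"rz":0,"grip":0},{"x":24,"y":30,"z":0,"rx":0,"ry":0,"rz":0,"grip":0},{"x":24,"y":30,"z":0,"rx":0,"ry":0,"rz":0,"grip":0},{"x":24,"y":30,"z":0,"rx":0,"ry":0,"rz":0,"grip":0},{"x":24,"y":30,"z":0,"rx":0,"ry":0,"rz":0,"grip":0}]'
python3 -m creep '[{"x":36,"y":8,"z":0,"rx":0,"ry":0,"rz":0,"grip":0},{"x":38,"y":8,"z":0,"rx":0,"ry":0,"rz":0,"grip":0},{"x":38,"y":8,"z":0,"rx":0,"ry":0,"rz":0,"grip":0},{"x":38,"y":8,"z":0,"rx":0,"ry":0,"rz":0,"grip":0},{"x":38,"y":8,"z":0,"rx":0,"ry":0,"rz":0,"grip":0},{"x":38,"y":8,"z":0,"rx":0,"ry":0,"rz":0,"grip":0},{"x":38,"y":8,"z":0,"rx":0,"ry":0,"rz":0,"grip":0},{"x":36,"y":0,"z":0,"rx":0,"ry":0,"rz":0,"grip":0},{"x":30,"y":0,"z":0,"rx":0,"ry":0,"rz":0,"grip":0},{"x":20,"y":0,"z":0,"rx":0,"ry":0,"rz":0,"grip":0}]'
python3 -c "
from plant import ctrl;print(ctrl.get_state()['qpos'])"
```

```text
time: 1.87
eef_pos: [0.4513, -0.4381, 0.2712]
tcp_rot: [0.7, 0.714, 0.0, -0.0]
contact_force: [0.3, -0.7, 0.4]
opening: -0.003
finger_force: 0.0
time: 2.7
eef_pos: [0.499, -0.0858, 0.2712]
tcp_rot: [0.7, 0.715, 0.0, -0.0]
contact_force: [0.2, -0.1, -0.1]
opening: -0.004
finger_force: 0.0
[-3.71279791e-01 -1.22020752e-01  1.93903466e+00  7.18316220e-04
  1.32501799e+00 -3.92480165e-01]
```

```bash
python3 -m creep '[{"x":24,"y":4,"z":0,"rx":0,"ry":0,"rz":0,"grip":0},{"x":36,"y":4,"z":0,"rx":0,"ry":0,"rz":0,"grip":0},{"x":36,"y":4,"z":0,"rx":0,"ry":0,"rz":0,"grip":0},{"x":36,"y":4,"z":0,"rx":0,"ry":0,"rz":0,"grip":0},{"x":36,"y":4,"z":0,"rx":0,"ry":0,"rz":0,"grip":0},{"x":36,"y":4,"z":0,"rx":0,"ry":0,"rz":0,"grip":0},{"x":36,"y":4,"z":0,"rx":0,"ry":0,"rz":0,"grip":0},{"x":32,"y":3,"z":0,"rx":0,"ry":0,"rz":0,"grip":0},{"x":16,"y":2,"z":0,"rx":0,"ry":0,"rz":0,"grip":0},{"x":0,"y":0,"z":0,"rx":0,"ry":0,"rz":0,"grip":0}]'
python3 - <<'E'
from h import *
c=optics.read_camera("wrist"); b=redblobs(c); print(b)
s=optics.read_camera("scene"); bs=redblobs(s); print(bs)
for x in b: print(onz(c,*x[1],.126).round(4))
print(ctrl.get_state()["eef_pos"])
cv2.imwrite("pics/mid.png",np.hstack([c["color"][::2,::2],s["color"][60:252,150:406]]))
E
```

```text
time: 3.53
eef_pos: [0.5266, 0.2029, 0.271]
tcp_rot: [0.699, 0.715, 0.0, -0.001]
contact_force: [0.3, -0.4, -0.6]
opening: -0.002
finger_force: 0.0
[([236, 154, 42, 38, 1542], [256.4, 172.2])]
[([289, 132, 14, 11, 98], [295.7, 137.2])]
[0.5244 0.2023 0.126 ]
[0.52675636 0.20010122 0.27097596]
```

View pics/mid.png

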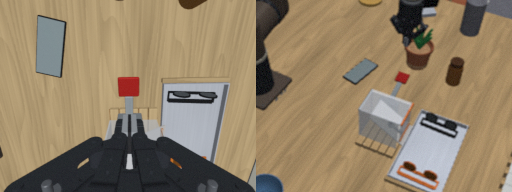

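The pad sits directly under the tool at about (0.525, 0.202), and the arm stays clear of the lid. Going down to about 15 mm above the pad.

```bash
python3 -m creep '[{"x":0,"y":0,"z":10,"rx":0,"ry":0,"rz":0,"grip":0},{"x":0,"y":0,"z":15,"rx":0,"ry":0,"rz":0,"grip":0},{"x":0,"y":0,"z":15,"rx":0,"ry":0,"rz":0,"grip":0},{"x":0,"y":0,"z":20,"rx":0,"ry":0,"rz":0,"grip":0},{"x":0,"y":0,"z":20,"rx":0,"ry":0,"rz":0,"grip":0},{"x":0,"y":0,"z":15,"rx":0,"ry":0,"rz":0,"grip":0},{"x":0,"y":0,"z":15,"rx":0,"ry":0,"rz":0,"grip":0},{"x":0,"y":0,"z":10,"rx":0,"ry":0,"rz":0,"grip":0},{"x":0,"y":0,"z":5,"rx":0,"ry":0,"rz":0,"grip":0},{"x":0,"y":0,"z":0,"rx":0,"ry":0,"rz":0,"grip":0}]'
```

```text
time: 4.47
eef_pos: [0.5262, 0.1989, 0.1447]
tcp_rot: [0.701, 0.713, -0.001, -0.001]
contact_force: [-1.2, 0.4, 0.5]
opening: 0.005
finger_force: 0.0
```

```bash
python3 -m creep '[{"x":0,"y":0,"z":3,"rx":0,"ry":0,"rz":0,"grip":0},{"x":0,"y":0,"z":4,"rx":0,"ry":0,"rz":0,"grip":0},{"x":0,"y":0,"z":4,"rx":0,"ry":0,"rz":0,"grip":0},{"x":0,"y":0,"z":3,"rx":0,"ry":0,"rz":0,"grip":0},{"x":0,"y":0,"z":3,"rx":0,"ry":0,"rz":0,"grip":0},{"x":0,"y":0,"z":3,"rx":0,"ry":0,"rz":0,"grip":0},{"x":0,"y":0,"z":3,"rx":0,"ry":0,"rz":0,"grip":0},{"x":0,"y":0,"z":2,"rx":0,"ry":0,"rz":0,"grip":0},{"x":0,"y":0,"z":0,"rx":0,"ry":0,"rz":0,"grip":0},{"x":0,"y":0,"z":0,"rx":0,"ry":0,"rz":0,"grip":0}]'
```

```text
time: 5.3
eef_pos: [0.5274, 0.2003, 0.1218]
tcp_rot: [0.7, 0.714, 0.001, 0.0]
contact_force: [-0.7, 2.2, 3.7]
opening: -0.003
finger_force: 1.7
```

Contact at about 4 N, as expected. Pressing on, slowing before the stop.

```bash
python3 -m creep '[{"x":0,"y":0,"z":3,"rx":0,"ry":0,"rz":0,"grip":0},{"x":0,"y":0,"z":4,"rx":0,"ry":0,"rz":0,"grip":0},{"x":0,"y":0,"z":4,"rx":0,"ry":0,"rz":0,"grip":0},{"x":0,"y":0,"z":4,"rx":0,"ry":0,"rz":0,"grip":0},{"x":0,"y":0,"z":4,"rx":0,"ry":0,"rz":0,"grip":0},{"x":0,"y":0,"z":4,"rx":0,"ry":0,"rz":0,"grip":0},{"x":0,"y":0,"z":4,"rx":0,"ry":0,"rz":0,"grip":0},{"x":0,"y":0,"z":3,"rx":0,"ry":0,"rz":0,"grip":0},{"x":0,"y":0,"z":2,"rx":0,"ry":0,"rz":0,"grip":0},{"x":0,"y":0,"z":1,"rx":0,"ry":0,"rz":0,"grip":0}]'
```

```text
time: 6.13
eef_pos: [0.5274, 0.1994, 0.088]
tcp_rot: [0.7, 0.714, -0.0, 0.001]
contact_force: [1.9, 1.8, 3.9]
opening: -0.005
finger_force: 2.0
```

```bash
python3 -m creep '[{"x":0,"y":0,"z":1,"rx":0,"ry":0,"rz":0,"grip":0},{"x":0,"y":0,"z":0.5,"rx":0,"ry":0,"rz":0,"grip":0},{"x":0,"y":0,"z":0.5,"rx":0,"ry":0,"rz":0,"grip":0},{"x":0,"y":0,"z":0.5,"rx":0,"ry":0,"rz":0,"grip":0},{"x":0,"y":0,"z":0.5,"rx":0,"ry":0,"rz":0,"grip":0},{"x":0,"y":0,"z":0,"rx":0,"ry":0,"rz":0,"grip":0},{"x":0,"y":0,"z":0,"rx":0,"ry":0,"rz":0,"grip":0},{"x":0,"y":0,"z":0,"rx":0,"ry":0,"rz":0,"grip":0},{"x":0,"y":0,"z":0,"rx":0,"ry":0,"rz":0,"grip":0},{"x":0,"y":0,"z":0,"rx":0,"ry":0,"rz":0,"grip":0}]'
python3 - <<'E'
from h import *
s=optics.read_camera("scene"); t=optics.read_camera("top")
f=lambda i:cv2.resize(i,None,fx=4,fy=4,interpolation=2)
cv2.imwrite("pics/open.png",np.hstack([f(s["color"][120:260,230:370])[:,:400*2],f(t["color"][110:250,195:255])]))
E
```

```text
time: 6.97
eef_pos: [0.5268, 0.1997, 0.0852]
tcp_rot: [0.7, 0.714, -0.0, -0.0]
contact_force: [1.1, -1.4, 3.4]
opening: 0.001
finger_force: 1.7
```

View pics/open.png

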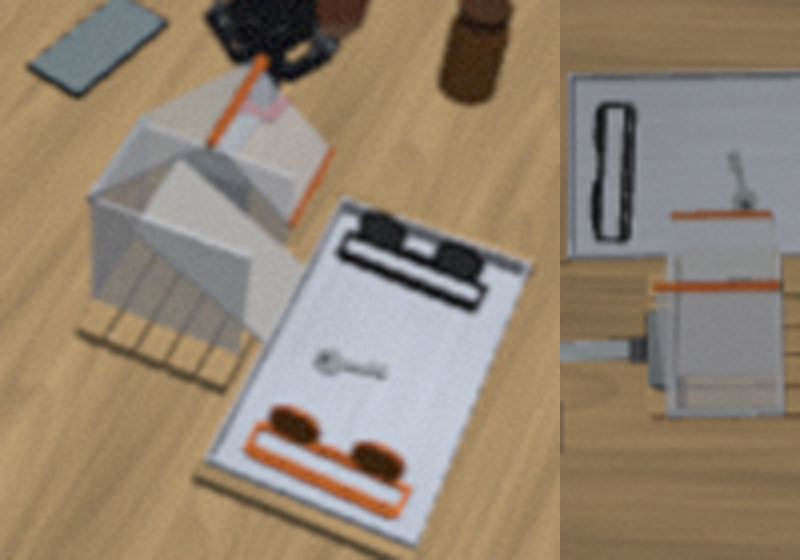

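The lid is open and the key lies in the tray at about (350,365) in the crop. The force of 3.4 N shows the stop isn't reached yet, so I'll press a little further.

```bash
python3 -m creep '[{"x":0,"y":0,"z":0.5,"rx":0,"ry":0,"rz":0,"grip":0},{"x":0,"y":0,"z":0.5,"rx":0,"ry":0,"rz":0,"grip":0},{"x":0,"y":0,"z":0.5,"rx":0,"ry":0,"rz":0,"grip":0},{"x":0,"y":0,"z":0.5,"rx":0,"ry":0,"rz":0,"grip":0},{"x":0,"y":0,"z":0,"rx":0,"ry":0,"rz":0,"grip":0},{"x":0,"y":0,"z":0,"rx":0,"ry":0,"rz":0,"grip":0},{"x":0,"y":0,"z":0,"rx":0,"ry":0,"rz":0,"grip":0},{"x":0,"y":0,"z":0,"rx":0,"ry":0,"rz":0,"grip":0},{"x":0,"y":0,"z":0,"rx":0,"ry":0,"rz":0,"grip":0},{"x":0,"y":0,"z":0,"rx":0,"ry":0,"rz":0,"grip":0}]'
python3 - <<'E'
from h import *
s=optics.read_camera("scene"); t=optics.read_camera("top")
for n,c,(r0,r1,c0,c1) in(("s",s,(125,165,275,305)),("t",t,(160,190,215,255))):
    h=cv2.cvtColor(c["color"],cv2.COLOR_BGR2HSV)
    m=((h[...,0]>4)&(h[...,0]<16)&(h[...,1]>140)&(h[...,2]>110)).astype(np.uint8)
    k=np.zeros_like(m);k[r0:r1,c0:c1]=m[r0:r1,c0:c1]
    nn,l,st,ce=cv2.connectedComponentsWithStats(k)
    print(n,[(st[i].tolist(),ce[i].round(1).tolist()) for i in range(1,nn) if st[i,4]>5])
# predicted top/scene pixels of lid_edge for angles
yaw=.02;o=np.array([.5255,.2015])-np.array([[np.cos(yaw),-np.sin(yaw)],[np.sin(yaw),np.cos(yaw)]])@[-.01,.182]
for a in(.7,.75,.8,.85,.88):
    x,z=.150,.007; X=-.069+x*np.cos(a)-z*np.sin(a); Z=.15+x*np.sin(a)+z*np.cos(a)
    W=np.array([o[0]+X*np.cos(yaw),o[1]+X*np.sin(yaw),Z]); r=[]
    for c in(s,t): p=c["K"]@(c["R"]@W+c["t"]); r.append((p[:2]/p[2]).round(1).tolist())
    print(a,W.round(3),r)
E
```

```text
time: 7.9
eef_pos: [0.5268, 0.1999, 0.0832]
tcp_rot: [0.7, 0.714, -0.0, -0.0]
contact_force: [0.3, -1.5, 4.6]
opening: 0.003
finger_force: 1.6
s [([281, 132, 15, 23, 51], [288.1, 142.3])]
t [([218, 182, 32, 2, 63], [233.3, 182.5])]
0.7 [0.58  0.021 0.252] [[289.7, 148.4], [234.1, 179.4]]
0.75 [0.575 0.02  0.257] [[288.3, 146.6], [234.0, 180.8]]
0.8 [0.57  0.02  0.262] [[286.8, 144.8], [233.9, 182.3]]
0.85 [0.564 0.02  0.267] [[285.2, 143.1], [233.8, 183.9]]
0.88 [0.56 0.02 0.27] [[284.1, 142.1], [233.7, 184.9]]
```

The lid reads about 0.80–0.85 rad, so it needs a little more.

```bash
python3 -m creep '[{"x":0,"y":0,"z":0.5,"rx":0,"ry":0,"rz":0,"grip":0},{"x":0,"y":0,"z":0,"rx":0,"ry":0,"rz":0,"grip":0},{"x":0,"y":0,"z":0.5,"rx":0,"ry":0,"rz":0,"grip":0},{"x":0,"y":0,"z":0,"rx":0,"ry":0,"rz":0,"grip":0},{"x":0,"y":0,"z":0.5,"rx":0,"ry":0,"rz":0,"grip":0},{"x":0,"y":0,"z":0,"rx":0,"ry":0,"rz":0,"grip":0},{"x":0,"y":0,"z":0,"rx":0,"ry":0,"rz":0,"grip":0},{"x":0,"y":0,"z":0,"rx":0,"ry":0,"rz":0,"grip":0},{"x":0,"y":0,"z":0,"rx":0,"ry":0,"rz":0,"grip":0},{"x":0,"y":0,"z":0,"rx":0,"ry":0,"rz":0,"grip":0}]'
cat > lid.py <<'E'
from h import *
s=optics.read_camera("scene"); t=optics.read_camera("top")
for n,c,(r0,r1,c0,c1) in(("s",s,(125,165,275,305)),("t",t,(160,190,215,255))):
    h=cv2.cvtColor(c["color"],cv2.COLOR_BGR2HSV)
    m=((h[...,0]>4)&(h[...,0]<16)&(h[...,1]>140)&(h[...,2]>110)).astype(np.uint8)
    k=np.zeros_like(m);k[r0:r1,c0:c1]=m[r0:r1,c0:c1]
    nn,l,st,ce=cv2.connectedComponentsWithStats(k)
    print(n,[(st[i].tolist(),ce[i].round(1).tolist()) for i in range(1,nn) if st[i,4]>5])
E
python3 lid.py
```

```text
time: 8.83
eef_pos: [0.5269, 0.1998, 0.0823]
tcp_rot: [0.7, 0.714, -0.0, -0.0]
contact_force: [-1.4, -2.4, 6.0]
opening: 0.0
finger_force: 2.9
s [([280, 132, 15, 22, 51], [287.6, 141.6])]
t [([224, 164, 9, 1, 9], [228.0, 164.0]), ([218, 182, 32, 3, 48], [232.1, 183.0])]
```

```bash
python3 -m creep '[{"x":0,"y":0,"z":0.5,"rx":0,"ry":0,"rz":0,"grip":0},{"x":0,"y":0,"z":0,"rx":0,"ry":0,"rz":0,"grip":0},{"x":0,"y":0,"z":0.5,"rx":0,"ry":0,"rz":0,"grip":0},{"x":0,"y":0,"z":0,"rx":0,"ry":0,"rz":0,"grip":0},{"x":0,"y":0,"z":0,"rx":0,"ry":0,"rz":0,"grip":0},{"x":0,"y":0,"z":0,"rx":0,"ry":0,"rz":0,"grip":0},{"x":0,"y":0,"z":0,"rx":0,"ry":0,"rz":0,"grip":0},{"x":0,"y":0,"z":0,"rx":0,"ry":0,"rz":0,"grip":0},{"x":0,"y":0,"z":0,"rx":0,"ry":0,"rz":0,"grip":0},{"x":0,"y":0,"z":0,"rx":0,"ry":0,"rz":0,"grip":0}]'
python3 lid.py
```

```text
time: 9.77
eef_pos: [0.527, 0.1997, 0.0819]
tcp_rot: [0.7, 0.714, -0.001, -0.0]
contact_force: [-2.5, -2.4, 9.0]
opening: -0.001
finger_force: 4.2
s [([280, 132, 15, 22, 49], [287.2, 141.6])]
t [([228, 164, 10, 1, 10], [232.5, 164.0]), ([218, 182, 32, 3, 58], [231.7, 183.4])]
```

The force rose to 9 N while the pad barely moved, so this is the stop. The lid is fully open and the key is at rest. Easing up at about 20 mm/s.

```bash
python3 -m creep '[{"x":0,"y":0,"z":-0.5,"rx":0,"ry":0,"rz":0,"grip":0},{"x":0,"y":0,"z":-1,"rx":0,"ry":0,"rz":0,"grip":0},{"x":0,"y":0,"z":-1.5,"rx":0,"ry":0,"rz":0,"grip":0},{"x":0,"y":0,"z":-2,"rx":0,"ry":0,"rz":0,"grip":0},{"x":0,"y":0,"z":-2,"rx":0,"ry":0,"rz":0,"grip":0},{"x":0,"y":0,"z":-2,"rx":0,"ry":0,"rz":0,"grip":0},{"x":0,"y":0,"z":-2,"rx":0,"ry":0,"rz":0,"grip":0},{"x":0,"y":0,"z":-2,"rx":0,"ry":0,"rz":0,"grip":0},{"x":0,"y":0,"z":-2,"rx":0,"ry":0,"rz":0,"grip":0},{"x":0,"y":0,"z":-2,"rx":0,"ry":0,"rz":0,"grip":0}]'
python3 -m creep '[{"x":0,"y":0,"z":-2,"rx":0,"ry":0,"rz":0,"grip":0},{"x":0,"y":0,"z":-2,"rx":0,"ry":0,"rz":0,"grip":0},{"x":0,"y":0,"z":-2,"rx":0,"ry":0,"rz":0,"grip":0},{"x":0,"y":0,"z":-2,"rx":0,"ry":0,"rz":0,"grip":0},{"x":0,"y":0,"z":-2,"rx":0,"ry":0,"rz":0,"grip":0},{"x":0,"y":0,"z":-2,"rx":0,"ry":0,"rz":0,"grip":0},{"x":0,"y":0,"z":-2,"rx":0,"ry":0,"rz":0,"grip":0},{"x":0,"y":0,"z":-2,"rx":0,"ry":0,"rz":0,"grip":0},{"x":0,"y":0,"z":-1.5,"rx":0,"ry":0,"rz":0,"grip":0},{"x":0,"y":0,"z":-1.5,"rx":0,"ry":0,"rz":0,"grip":0}]'
python3 -m creep '[{"x":0,"y":0,"z":-1.5,"rx":0,"ry":0,"rz":0,"grip":0},{"x":0,"y":0,"z":-1.5,"rx":0,"ry":0,"rz":0,"grip":0},{"x":0,"y":0,"z":-1.5,"rx":0,"ry":0,"rz":0,"grip":0},{"x":0,"y":0,"z":-1.5,"rx":0,"ry":0,"rz":0,"grip":0},{"x":0,"y":0,"z":-1.5,"rx":0,"ry":0,"rz":0,"grip":0},{"x":0,"y":0,"z":-1.5,"rx":0,"ry":0,"rz":0,"grip":0},{"x":0,"y":0,"z":-1.5,"rx":0,"ry":0,"rz":0,"grip":0},{"x":0,"y":0,"z":-1.5,"rx":0,"ry":0,"rz":0,"grip":0},{"x":0,"y":0,"z":-1.5,"rx":0,"ry":0,"rz":0,"grip":0},{"x":0,"y":0,"z":-1.5,"rx":0,"ry":0,"rz":0,"grip":0}]'
```

```text
time: 10.7
eef_pos: [0.527, 0.2003, 0.0981]
tcp_rot: [0.7, 0.714, 0.0, -0.0]
contact_force: [-1.8, 4.2, 4.2]
opening: -0.003
finger_force: 1.9
time: 11.53
eef_pos: [0.5271, 0.1989, 0.1168]
tcp_rot: [0.7, 0.714, -0.001, 0.001]
contact_force: [-0.3, -3.5, 2.6]
opening: -0.002
finger_force: 1.6
time: 12.37
eef_pos: [0.5264, 0.2004, 0.1313]
tcp_rot: [0.7, 0.714, -0.0, -0.001]
contact_force: [-0.6, -1.1, -0.0]
opening: -0.003
finger_force: 0.0
```

```bash
python3 -m creep '[{"x":0,"y":0,"z":-1,"rx":0,"ry":0,"rz":0,"grip":0},{"x":0,"y":0,"z":-1,"rx":0,"ry":0,"rz":0,"grip":0},{"x":0,"y":0,"z":-1,"rx":0,"ry":0,"rz":0,"grip":0},{"x":0,"y":0,"z":-1,"rx":0,"ry":0,"rz":0,"grip":0},{"x":0,"y":0,"z":-2,"rx":0,"ry":0,"rz":0,"grip":0},{"x":0,"y":0,"z":-5,"rx":0,"ry":0,"rz":0,"grip":0},{"x":0,"y":0,"z":-10,"rx":0,"ry":0,"rz":0,"grip":0},{"x":0,"y":0,"z":-15,"rx":0,"ry":0,"rz":0,"grip":0},{"x":0,"y":0,"z":-20,"rx":0,"ry":0,"rz":0,"grip":0},{"x":0,"y":0,"z":-20,"rx":0,"ry":0,"rz":0,"grip":0}]'
python3 -m creep '[{"x":0,"y":0,"z":-20,"rx":0,"ry":0,"rz":0,"grip":0},{"x":0,"y":0,"z":-20,"rx":0,"ry":0,"rz":0,"grip":0},{"x":0,"y":0,"z":-20,"rx":0,"ry":0,"rz":0,"grip":0},{"x":0,"y":0,"z":-10,"rx":0,"ry":0,"rz":0,"grip":0},{"x":0,"y":0,"z":0,"rx":0,"ry":0,"rz":0,"grip":0},{"x":0,"y":0,"z":0,"rx":0,"ry":0,"rz":0,"grip":0},{"x":0,"y":0,"z":0,"rx":0,"ry":0,"rz":0,"grip":0},{"x":0,"y":0,"z":0,"rx":0,"ry":0,"rz":0,"grip":0},{"x":0,"y":0,"z":0,"rx":0,"ry":0,"rz":0,"grip":0},{"x":0,"y":0,"z":0,"rx":0,"ry":0,"rz":0,"grip":0}]'
python3 - <<'E'
from h import *
s=optics.read_camera("scene"); print(redblobs(s))
cv2.imwrite("pics/end.png",cv2.resize(s["color"][90:270,210:390],None,fx=3.3,fy=3.3,interpolation=2))
E
```

```text
time: 13.2
eef_pos: [0.5269, 0.1999, 0.2092]
tcp_rot: [0.7, 0.714, -0.0, -0.0]
contact_force: [0.2, 0.7, 0.0]
opening: -0.001
finger_force: 0.0
time: 14.03
eef_pos: [0.5266, 0.1998, 0.2766]
tcp_rot: [0.7, 0.714, -0.001, -0.001]
contact_force: [0.0, 0.7, -0.1]
opening: -0.002
finger_force: 0.0
[([289, 132, 14, 11, 99], [295.7, 137.1])]
```

View pics/end.png

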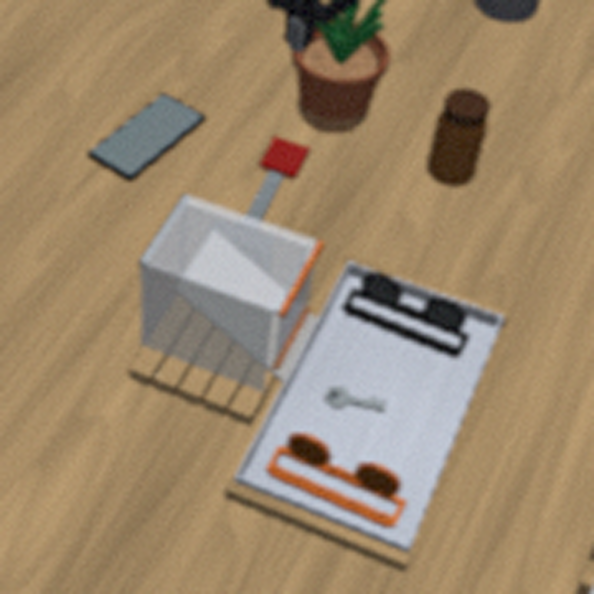

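The lid is shut, with its orange edge at (300,280) in the crop, and the lever is back at its rest pixel (295.7,137.1). The key lies in the tray at (355,400), the glasses have not moved, and the gripper is clear above.

```bash
python3 -c "
from plant import sign_off;print(sign_off())"
```

```text
the job is handed in; nothing more can be done
None
```

The key is lying in the tray, the lid was eased shut in about 2.5 s, the arm is clear, and the job is handed in; no verdict was shown.

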